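Add a glass dish to the spring-lift stack by feel

TASK

Put the loose glass dish away on the dish stacker: swing the red-knobbed keeper arm fully aside, then lower the dish onto the pile, whose height you must find by feel - keep hold of it until it touches the pile, press only lightly, and do not drop it. Let go, slide the dish back on the pile until it is home against both steel stop posts, then swing the keeper back over the pile to its stop. Leave the timer and the small beaker where they stand.

Things in the scene. Friction and masses are not known exactly. Their poses are not given: they have to be found in the camera images.
- dish_mid (a point): the loose dish to put away: clear round glass dish, 64 mm diameter, 12 mm high, about 30 g, solid to the touch, standing on the bench; the point is its centre, half-way up (6 mm over its underside); z up. Take it across its diameter by the rim
- stacker: spring-lift dish stacker, fixed: grey base plate 200 x 110 x 10 mm (65 mm to the front of the origin, 135 mm to the back) with a blue round housing 100 mm across, 35 mm high, and a pile of the same 64 mm dishes standing up out of it. Origin on the bench under the pile's axis; z up, x to the stacker's back (stop posts, then pivot post), y to its left. Front and sides are open
- stack_home (a point): centre of the housing's top, on the pile's axis, 35 mm above the bench; a dish home against both posts is centred over it. The pile's top is somewhere 55 to 95 mm above the bench (unreported, differs each time). Its dishes stay on the axis; pressed, the pile sinks about 0.8 mm per N after some 2 N, at most 12 mm, and springs back
- stop_left (a point): top of the left steel stop post (10 mm diameter), 120 mm above the bench, at x = 30, y = +21 mm of the stacker. Its black cap, 20 mm across and 5 mm thick (115 to 120 mm up), overhangs the rim of a dish that is home: lower the dish 8 mm or more (15 is comfortable) in front of home, then slide it back under the caps
- stop_right (a point): top of the right stop post, the same, at x = 30, y = -21 mm of the stacker
- keeper_pivot (a point): point on the vertical axis of the keeper's hinge, 85 mm behind the pile's axis, 152 mm above the bench; the pivot post and hub (26 mm diameter) below it reach up to 143 mm
- keeper_knob (a point): on the keeper's upright red knob (16 mm diameter, from 135 to 165 mm above the bench; the point is on its axis at 152 mm), 90 mm from the hinge axis, on a flat bar 14 mm wide whose underside is 129 mm and top 135 mm above the bench; the bar ends 10 mm past the knob's axis. Push the knob sideways
- keeper (a joint): angle of the keeper arm about the vertical hinge, rad: 0 = at its stop, pointing to the stacker's front with the knob over the pile; grows counter-clockwise seen from above, carrying the knob out over the stacker's right (-y) side and back; about 1.57 points to the stacker's right; stop at 1.9. It stays where it is left (about 1 N at the knob moves it)
- timer: white lab timer, 62 x 62 x 19 mm, loose bystander; origin at its underside, z up
- beaker_2: small glass beaker, 58 mm across, 68 mm high, loose bystander; origin at its underside, z up
Not all that is in view belongs to the job. What is shaped like the part that bears dish_mid but blue, brown or yellow is not meant.

How it is judged:
By the outcome, as a careful person would: the job done as asked, in the order asked, and still so for the second after the job is handed in, with the robot touching nothing.
It also fails if it takes over 72 s, if anything falls off the work surface, if the arm or the gripper's body presses on something with over 40 N, if the wrist force passes 120 N, or if a joint passes its speed limit or range.

ROBOT

A 6-joint arm with a two-finger parallel gripper is mounted at the origin on a cart in front of the work surface, level with it; the furniture and walls round the work are solid. World frame = base frame: x ahead of the robot, y to its left, z up, the work surface at z = 0. Lengths are in m, angles in rad, forces in N, time in s.
With the tool pointing down it reaches from about 0.225 to 0.725 m from the base axis. Payload 3.1 kg.
Tool frame: the origin (TCP) lies at the very end of the fingers, on their centre line; the grasp point (between the pads) lies 19 mm behind it; z points along the fingers, y is the direction in which the jaws open and shut (so a half turn about z gives the same grasp; the last joint's range is limited). The gripper opens to 85 mm and grips with 20 to 120 N. Pads are 22 mm wide; open, the fingers measure 114 mm over their backs; the gripper's body (76 mm by 85 mm) begins 54 mm behind the grasp point. The pads swing forward as they close: fully open they stand 13 mm farther back than shut.
Start: joints at [1.072, 0.048, 0.099, 1.622, 0, 1.443], TCP at [0.19, 0.489, 0.231] pointing down, gripper open.
Joint ranges: [-2.91, 2.91], [-0.99, 1.94], [-1.21, 1.42], [-2.12, 2.29], [-1.49, 1.47], [-3.14, 3.14]. Speed limits (rad/s): [2.79, 2.79, 3.14, 3.14, 3.14, 3.14].

INTERFACE

Orientations are given as a rotation vector (axis times angle).
In Python, from rig import ctrl, cams gives the robot as it stands.
- The arm moves only by the tool jog_arm, never from a script. Its argument "motion" is a list of rows, each a list of 3 entries, a list of its own where there are three numbers: the shift along the tool's x, y, z in m, then the turn, a rotation vector about the tool's x, y, z in degrees, then the closure, from 0 (fully open) to 1 (shut). A call has 1 to 5 rows; each row is the pose to reach, as a shift and turn from the pose commanded when the call began, along the tool's axes at that moment; what a row does not reach only later rows make up. A row lasts 1/10 s, in which the tool goes at most 50 mm and 8.59 degrees, less where a joint would pass 70% of its speed; a pose out of reach is approached as far as the arm can. A call with a gripper value outside its range is refused whole. The fingers move at their own pace and stop on an object; "newtons" is the grip in N (left out, the last holds). Time passes only in rows, so rows that repeat a pose let the fingers close. It gives the time, the measured TCP pose, the force and the opening at its end, in the units of the state.
- ctrl.read_state(): the state, without advancing time (a new reading comes with each control period).
- cams.camera(name): name is "side" or "top" or "wrist"; returns (picture, depth): 480x640x3 uint8, red, green, blue; 480x640 float32, m along the optical axis (not along the pixel's ray), 0 where there is no reading.
- cams.calibration(name): a dict with "fovy" (degrees; the focal length in pixels is half the picture's height over the tangent of half this angle, whatever the lens; pixels are square), "cx", "cy" (the principal point, pixels), "R" (3x3) and "t" (3): a world point X has camera coordinates R X + t; the wrist camera has in their place "tool_from_camera" (4x4, takes a point from camera to tool coordinates, whose origin is the TCP and whose axes are the flange's). Camera axes: x right, y down, z forward; pixel columns grow to the right and rows downward; lengths in m; the calibration is good to about 2 mm. A picture is of the moment at which its call begins: read the wrist's pose just before it. calibration takes no time and is no camera call.
- ctrl.finish_job(): hands the job in, once; it reports no verdict.
The state is a dict: "time_s": time; "joints": joint angles; "qd": joint speeds; "effort": joint torques, N m; "tcp_pos": TCP position; "orientation": TCP orientation; "force": force on the tool from outside, world axes, zero at the start; "torque": the same for the moment, N m; "grip_width": finger opening in m.
Only numpy, scipy, OpenCV 4.12 (cv2) and the standard library are available. Lean on these libraries where they do the work, as an engineer would, in place of code of your own. Each camera call takes 0.05 s, during which the arm holds its last target. There are 200 camera calls.

## Working session

There is one attempt and no reset: what is moved stays moved. The work goes in short steps, Python scripts to look and compute and a tool call to move; the robot and the scene stay as the last step left them, time stands still between calls to the robot, and variables do not carry over. Pictures are saved under pics/ and viewed, about 8 in all and at most 12, crops included, and the job is handed in when it is done.

Besides the shell and the picture viewer there is one more tool, called after "Emit:" by a JSON object that holds its "name" and its "arguments", one argument or row to a line. jog_arm: Moves the arm, as the interface text tells. Its arguments: {"type":"object","properties":{"motion":{"type":"array","items":{"type":"array"}},"newtons":{"type":"number"}},"required":["motion"]}

```bash
mkdir -p pics; ls; python3 - <<'E'
from rig import ctrl,cams
import cv2,numpy as np
print(ctrl.read_state())
for n in ("top","side"):
    p,d=cams.camera(n); cv2.imwrite(f"pics/{n}0.png",p[:,:,::-1]); np.savez(f"{n}0.npz",p=p,d=d)
    print(n,cams.calibration(n))
print(cams.calibration("wrist"))
E
```

```text
pics
{'time_s': 0.0, 'joints': array([1.07219028e+00, 4.87361087e-02, 9.75865082e-02, 1.62197508e+00,
       3.72102231e-06, 1.44301264e+00]), 'qd': array([ 2.07592469e-03,  6.65197346e-04,  9.37322184e-05,  1.63208912e-03,
       -2.06826787e-03, -3.04912821e-04]), 'effort': array([-3.08845410e-04, -3.38788533e+01,  3.20011497e+01,  2.04729993e-02,
       -1.69122932e-04, -1.05404044e-05]), 'tcp_pos': array([0.18996242, 0.48878043, 0.23011908]), 'orientation': array([-0.57902151, -3.08703699,  0.00347685]), 'force': array([-0.54086487,  0.05860406,  1.15879228]), 'torque': array([ 0.01698113, -0.00945704, -0.06269745]), 'grip_width': 0.08537190176977351}
top {'fovy': 50.24267057829111, 'cx': 320.0475743058589, 'cy': 236.81304331646834, 'R': array([[-3.33403966e-04, -9.99961723e-01,  8.74310740e-03],
       [-9.89779313e-01, -9.16846036e-04, -1.42604595e-01],
       [ 1.42607153e-01, -8.70129177e-03, -9.89741121e-01]]), 't': array([-0.09608652,  0.55181137,  1.01637472])}
side {'fovy': 46.387772657434766, 'cx': 312.2764660362539, 'cy': 227.3938891167033, 'R': array([[ 0.97132704, -0.2365891 , -0.02343877],
       [-0.16539636, -0.60162228, -0.78146956],
       [ 0.17078589,  0.76293921, -0.62350296]]), 't': array([-0.52944218,  0.14667898,  1.02099436])}
{'fovy': 60.03748595535587, 'cx': 319.63734478007774, 'cy': 231.7970626886997, 'tool_from_camera': array([[ 1.62154569e-03, -9.55281412e-01, -2.95693750e-01,
         7.61582107e-02],
       [ 9.99998670e-01,  1.49657973e-03,  6.48944152e-04,
        -3.12500989e-04],
       [-1.77395014e-04, -2.95694409e-01,  9.55282568e-01,
        -1.43959699e-01],
       [ 0.00000000e+00,  0.00000000e+00,  0.00000000e+00,
         1.00000000e+00]])}
```

View pics/top0.png

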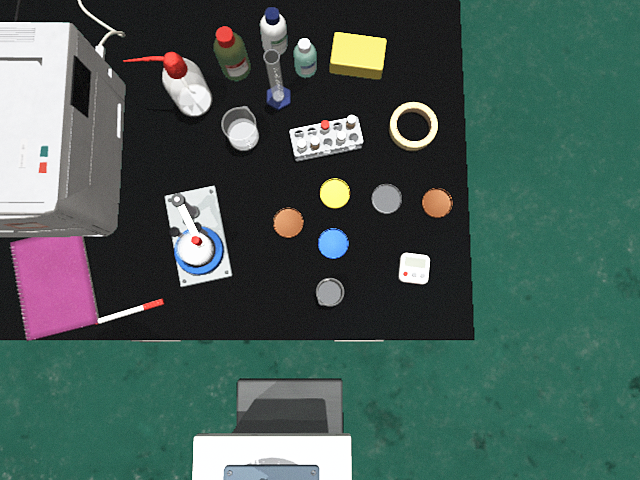

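View pics/side0.png

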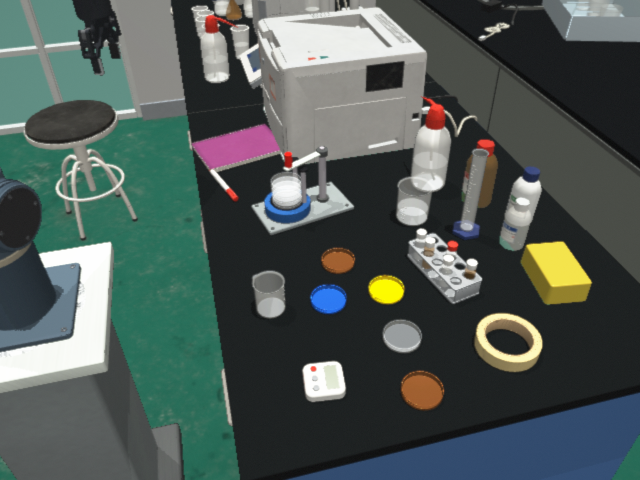

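```bash
cat > h.py <<'E'
import numpy as np,cv2
from rig import ctrl,cams
from scipy.spatial.transform import Rotation as Ro
def K(c): return 240/np.tan(np.radians(c["fovy"])/2)
def cast(name,uv,z,st=None):
    c=cams.calibration(name); f=K(c)
    uv=np.atleast_2d(uv).astype(float)
    r=np.c_[(uv[:,0]-c["cx"])/f,(uv[:,1]-c["cy"])/f,np.ones(len(uv))]
    if name=="wrist":
        T=np.array(c["tool_from_camera"]); B=Ro.from_rotvec(st["orientation"]).as_matrix()
        o=B@T[:3,3]+st["tcp_pos"]; d=r@(B@T[:3,:3]).T
    else: o=-c["R"].T@c["t"]; d=r@c["R"]
    return o+d*((z-o[2])/d[:,2])[:,None]
def proj(name,X):
    c=cams.calibration(name); f=K(c); p=np.atleast_2d(X)@c["R"].T+c["t"]
    return np.c_[p[:,0]/p[:,2]*f+c["cx"],p[:,1]/p[:,2]*f+c["cy"]]
E
python3 - <<'E'
from h import *
for n,boxes in (("top",{"dish":(365,180,410,220)}),("side",{"dish":(375,312,430,358)})):
    p=np.load(n+"0.npz")["p"]; hsv=cv2.cvtColor(p,cv2.COLOR_RGB2HSV)
    x0,y0,x1,y1=boxes["dish"]; m=(p[y0:y1,x0:x1].max(2)>60).astype(np.uint8)
    c=max(cv2.findContours(m,0,1)[0],key=cv2.contourArea)[:,0]+[x0,y0]
    print(n,cv2.fitEllipse(c))
    for z in (0,.006,.012):
        w=cast(n,c,z)[:,:2].astype(np.float32); print(z,cv2.minEnclosingCircle(w))
    # blue housing
    bx=(160,180,240,295) if n=="top" else (245,140,360,235)
    x0,y0,x1,y1=bx
    m=((hsv[...,0]>95)&(hsv[...,0]<125)&(hsv[...,1]>150)&(hsv[...,2]>50))[y0:y1,x0:x1].astype(np.uint8)
    c=max(cv2.findContours(m,0,1)[0],key=cv2.contourArea)[:,0]+[x0,y0]
    for z in (0.02,.035): print("housing",z,cv2.minEnclosingCircle(cast(n,c,z)[:,:2].astype(np.float32)))
    m=((p.min(2)>110))[y0:y1,x0:x1].astype(np.uint8)
    m=cv2.morphologyEx(m,cv2.MORPH_CLOSE,np.ones((9,9)))
    c=max(cv2.findContours(m,0,1)[0],key=cv2.contourArea)[:,0]+[x0,y0]
    w=cast(n,c,.01)[:,:2].astype(np.float32); print("plate",cv2.minAreaRect(w))
    m=((hsv[...,0]<8)|(hsv[...,0]>172))&(hsv[...,1]>150)&(hsv[...,2]>90)
    m=m[y0:y1,x0:x1]; ys,xs=np.nonzero(m); print("red",xs.min()+x0,xs.max()+x0,ys.min()+y0,ys.max()+y0,xs.mean()+x0,ys.mean()+y0)
    print(cast(n,[xs.mean()+x0,ys.mean()+y0],.16 if n=="top" else .152))
    cr=cv2.resize(p[y0:y1,x0:x1],None,fx=5,fy=5,interpolation=cv2.INTER_CUBIC)
    cv2.imwrite(f"pics/{n}_st.png",cr[:,:,::-1])
print("timer",cast("top",[415,268],.019),"beaker",cast("top",[330,292],.034),"pivot",cast("top",[178,200],.143))
E
```

```text
top ((386.23095703125, 198.322265625), (29.433639526367188, 29.98126220703125), 81.87083435058594)
0 ((0.641869843006134, -0.24039813876152039), 0.034087393432855606)
0.006 ((0.6405395269393921, -0.2395487278699875), 0.033899568021297455)
0.012 ((0.6392092108726501, -0.2386993169784546), 0.033711690455675125)
housing 0.02 ((0.5245170593261719, 0.15832315385341644), 0.05154525861144066)
housing 0.035 ((0.5227809548377991, 0.15487320721149445), 0.05082102492451668)
plate ((0.5598152875900269, 0.16358831524848938), (0.1996890753507614, 0.11039075255393982), 12.242524147033691)
red 192 201 236 244 196.1186440677966 240.28813559322035
[[0.52794185 0.13083753 0.16      ]]
side ((401.6923522949219, 335.5015869140625), (33.26014709472656, 39.61233139038086), 102.19029235839844)
0 ((0.6438747644424438, -0.23680168390274048), 0.03754578158259392)
0.006 ((0.6416029334068298, -0.24150517582893372), 0.03724173456430435)
0.012 ((0.6393314599990845, -0.24620886147022247), 0.036937594413757324)
housing 0.02 ((0.5200814008712769, 0.1539299041032791), 0.05998652055859566)
housing 0.035 ((0.516827404499054, 0.13369013369083405), 0.058736830949783325)
plate ((0.576224684715271, 0.24929288029670715), (0.38609743118286133, 0.2838604152202606), 73.9593505859375)
red 285 292 152 166 287.95959595959596 158.97979797979798
[[0.52984721 0.12674613 0.152     ]]
timer [[ 0.4891831  -0.29456939  0.019     ]] beaker [[ 0.43874247 -0.11628438  0.034     ]] pivot [[0.60649402 0.17134187 0.143     ]]
```

View pics/top_st.png

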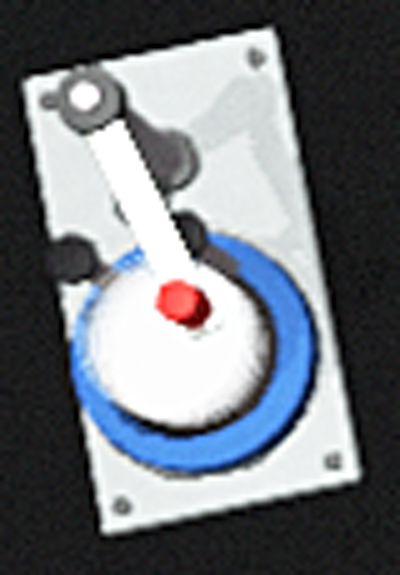

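View pics/side_st.png

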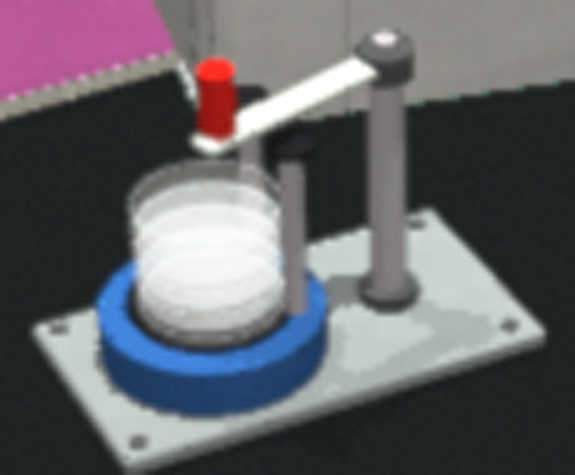

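The top view shows the clear grey dish at about (386,198) px, the stacker at (199,250) and the red knob at (196,240), so the keeper is about 0.27 rad open. The side view shows the dish at (402,335). I'll turn the tool into line with the stacker and approach.

Emit:
{"name": "jog_arm", "arguments": {
  "motion": [
    [[-0.04,-0.018,0],[0,0,-8],1],
    [[-0.08,-0.036,0],[0,0,-16],1],
    [[-0.12,-0.054,0],[0,0,-24],1],
    [[-0.16,-0.072,0],[0,0,-32],1],
    [[-0.2,-0.09,0],[0,0,-33.4],1]
  ],
  "newtons": 20
}}

```text
time_s: 0.6
tcp_pos: [0.3444, 0.3319, 0.2308]
orientation: [0.34, -3.122, -0.0]
force: [1.4, 0.6, 0.5]
grip_width: 0.0122
```

```bash
cat >> h.py <<'E'
O=np.array([.525,.1558]); PSI=np.radians(12.24)
Rs=np.array([[np.cos(PSI),-np.sin(PSI)],[np.sin(PSI),np.cos(PSI)]])
def s2w(x,y,z): return np.r_[O+Rs@[x,y],z]
def w2s(p): return np.r_[Rs.T@(np.array(p[:2])-O),p[2]]
def to(p):
    s=ctrl.read_state(); B=Ro.from_rotvec(s["orientation"])
    # turn needed to be plumb with tool x along -x_s
    G=np.array([[-np.cos(PSI),-np.sin(PSI),0],[-np.sin(PSI),np.cos(PSI),0],[0,0,-1]]).T
    print("shift mm",np.round(B.inv().apply(np.array(p)-s["tcp_pos"])*1e3,1),"turn deg",np.round(np.degrees((B.inv()*Ro.from_matrix(G)).as_rotvec()),2))
def show():
    s=ctrl.read_state(); print("t",s["time_s"],"tcp",s["tcp_pos"].round(4),"stk mm",(w2s(s["tcp_pos"])*1e3).round(1),"F",s["force"].round(2),"w",s["grip_width"]); return s
E
python3 -c "
from h import *
show(); to(s2w(-.0045,.009,.23))"
```

```text
t 0.6 tcp [0.3444 0.3319 0.2308] stk mm [-139.2  210.4  230.8] F [1.38 0.57 0.54] w 0.012188101669741758
shift mm [-134.  -201.8    0.6] turn deg [ 0.01 -0.04  0.19]
```

Emit:
{"name": "jog_arm", "arguments": {
  "motion": [
    [[-0.027,-0.04,0],[0,0,0],1],
    [[-0.054,-0.08,0],[0,0,0],1],
    [[-0.081,-0.12,0],[0,0,0],1],
    [[-0.108,-0.16,0],[0,0,0],1],
    [[-0.134,-0.202,0],[0,0,0],1]
  ]
}}

```text
time_s: 1.1
tcp_pos: [0.5185, 0.1621, 0.2307]
orientation: [0.333, -3.123, -0.0]
force: [0.3, 0.3, -0.4]
grip_width: -0.0002
```

Emit:
{"name": "jog_arm", "arguments": {
  "motion": [
    [[0,0,0.03],[0,0,0],1],
    [[0,0,0.06],[0,0,0],1],
    [[0,0,0.088],[0,0,0],1],
    [[0,0,0.088],[0,0,0],1]
  ]
}}

```text
time_s: 1.5
tcp_pos: [0.5137, 0.1627, 0.1374]
orientation: [0.331, -3.113, 0.001]
force: [-1.1, 0.2, -0.4]
grip_width: 0.0001
```

```bash
python3 -c "
from h import *
show(); to(s2w(-.0045,.009,.142))
p,d=cams.camera('side'); cv2.imwrite('pics/side1.png',cv2.resize(p[60:260,200:440],None,fx=3,fy=3)[:,:,::-1])"
```

```text
t 1.5 tcp [0.5137 0.1627 0.1374] stk mm [ -9.6   9.1 137.4] F [-1.05  0.21 -0.41] w 0.00010163935504799017
shift mm [-5.1 -0.1 -4.6] turn deg [ 0.02 -0.65 -0.12]
```

View pics/side1.png

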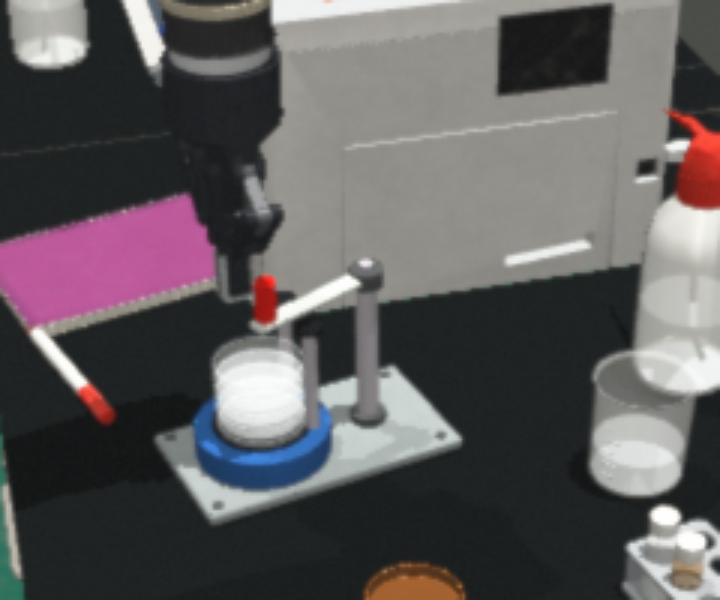

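Emit:
{"name": "jog_arm", "arguments": {
  "motion": [
    [[0,-0.0135,-0.002],[0,0,0],1],
    [[-0.0013,-0.027,-0.002],[0,0,0],1],
    [[-0.005,-0.04,-0.002],[0,0,0],1],
    [[-0.0105,-0.052,-0.002],[0,0,0],1],
    [[-0.018,-0.0635,-0.002],[0,0,0],1]
  ]
}}

```text
time_s: 2.05
tcp_pos: [0.5493, 0.1039, 0.1462]
orientation: [-0.331, 3.123, -0.001]
force: [-0.4, 0.5, 0.7]
grip_width: -0.0001
```

Emit:
{"name": "jog_arm", "arguments": {
  "motion": [
    [[-0.009,-0.01,0],[0,0,0],1],
    [[-0.019,-0.0187,0],[0,0,0],1],
    [[-0.031,-0.0257,0],[0,0,0],1],
    [[-0.043,-0.031,0],[0,0,0],1],
    [[-0.056,-0.034,0],[0,0,0],1]
  ]
}}

```text
time_s: 2.55
tcp_pos: [0.611, 0.0828, 0.1447]
orientation: [0.331, -3.122, 0.001]
force: [-1.7, 0.9, -0.4]
grip_width: 0.0
```

Emit:
{"name": "jog_arm", "arguments": {
  "motion": [
    [[-0.009,-0.001,0],[0,0,0],1],
    [[-0.018,-0.001,0],[0,0,0],1],
    [[-0.02,-0.001,0],[0,0,0],1],
    [[-0.02,-0.001,0],[0,0,0],1]
  ]
}}

```text
time_s: 2.95
tcp_pos: [0.6307, 0.0868, 0.1449]
orientation: [0.332, -3.124, 0.001]
force: [-0.5, 0.3, -0.3]
grip_width: 0.0003
```

```bash
python3 -c "
from h import *
show()
p,d=cams.camera('side'); q,d=cams.camera('top')
a=cv2.resize(p[80:260,220:420],(400,360)); b=cv2.resize(q[160:300,140:260],(309,360)); cv2.imwrite('pics/2.png',np.hstack([a,b])[:,:,::-1])"
```

```text
t 2.95 tcp [0.6307 0.0868 0.1449] stk mm [ 88.6 -89.8 144.9] F [-0.45  0.34 -0.32] w 0.00025656037864286155
```

View pics/2.png

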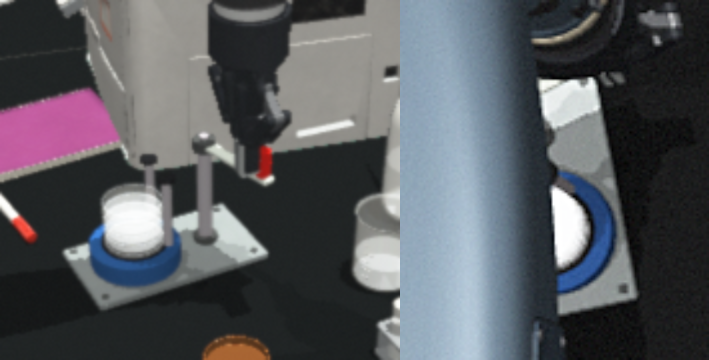

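Emit:
{"name": "jog_arm", "arguments": {
  "motion": [
    [[-0.003,0,0],[0,0,0],1],
    [[-0.006,0.001,0],[0,0,0],1],
    [[-0.009,0.001,0],[0,0,0],1],
    [[-0.009,0.001,0],[0,0,0],1]
  ]
}}

```text
time_s: 3.45
tcp_pos: [0.6376, 0.0901, 0.1454]
orientation: [0.333, -3.121, 0.0]
force: [-5.1, -0.8, 2.4]
grip_width: -0.0001
```

```bash
python3 -c "
from h import *
show()"
```

```text
t 3.45 tcp [0.6376 0.0901 0.1454] stk mm [ 96.1 -88.1 145.4] F [-5.08 -0.81  2.38] w -7.629811134331156e-05
```

Emit:
{"name": "jog_arm", "arguments": {
  "motion": [
    [[0.02,0,0],[0,0,0],1],
    [[0.02,0,-0.04],[0,0,0],1],
    [[0.02,0,-0.075],[0,0,0],0.5],
    [[0.027,-0.048,-0.085],[0,0,0],0],
    [[0.034,-0.095,-0.085],[0,0,0],0]
  ]
}}

```text
time_s: 3.95
tcp_pos: [0.6279, -0.0098, 0.2344]
orientation: [-0.338, 3.115, -0.003]
force: [0.7, -1.1, -0.0]
grip_width: 0.0435
```

Emit:
{"name": "jog_arm", "arguments": {
  "motion": [
    [[0.007,-0.045,0],[0,0,0],0],
    [[0.014,-0.09,0],[0,0,0],0],
    [[0.02,-0.135,0],[0,0,0],0],
    [[0.027,-0.18,0],[0,0,0],0],
    [[0.033,-0.226,0],[0,0,0],0]
  ]
}}

```text
time_s: 4.45
tcp_pos: [0.6415, -0.2399, 0.2307]
orientation: [-0.333, 3.122, -0.002]
force: [-0.0, -0.2, -0.6]
grip_width: 0.0856
```

Emit:
{"name": "jog_arm", "arguments": {
  "motion": [
    [[0,0,0],[0,0,0],0],
    [[0,0,0],[0,0,0],0]
  ]
}}

```text
time_s: 4.65
tcp_pos: [0.6411, -0.2394, 0.2296]
orientation: [-0.329, 3.124, 0.001]
force: [0.1, -0.3, 1.3]
grip_width: 0.0854
```

```bash
python3 - <<'E'
from h import *
s=show()
p,d=cams.camera('wrist'); q,_=cams.camera('top'); np.savez('w1.npz',p=p,d=d); 
cv2.imwrite('pics/w1.png',np.hstack([p,cv2.resize(q[160:320,140:246],(318,480))])[:,:,::-1][:, :800])
hsv=cv2.cvtColor(q,cv2.COLOR_RGB2HSV); m=((hsv[...,0]<8)|(hsv[...,0]>172))&(hsv[...,1]>150)&(hsv[...,2]>90)
m[:160]=0;m[290:]=0;m[:,:140]=0;m[:,270:]=0
ys,xs=np.nonzero(m); k=w2s(cast('top',[xs.mean(),ys.mean()],.16)[0]); print("knob",len(xs),k,"theta",np.arctan2(-k[1],.085-k[0]))
E
```

```text
t 4.65 tcp [ 0.6411 -0.2394  0.2296] stk mm [  29.6 -410.8  229.6] F [ 0.09 -0.26  1.31] w 0.0853587432594623
knob 81 [ 0.11392543 -0.08483226  0.16      ] theta 1.899405927302078
```

View pics/w1.png

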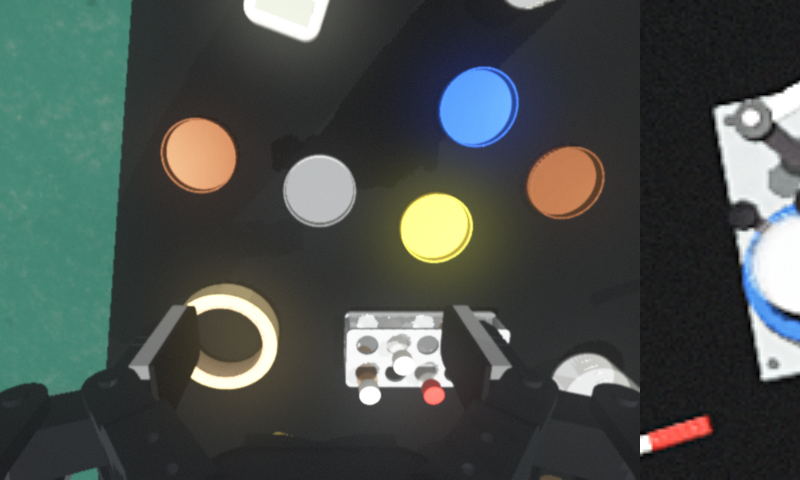

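```bash
python3 - <<'E'
from h import *
s=ctrl.read_state(); p=np.load('w1.npz')['p']
x0,y0,x1,y1=270,145,370,240
hsv=cv2.cvtColor(p,cv2.COLOR_RGB2HSV)
m=((p.max(2)>80)&(hsv[...,1]<60))[y0:y1,x0:x1].astype(np.uint8)
c=max(cv2.findContours(m,0,1)[0],key=cv2.contourArea)[:,0]+[x0,y0]
for z in (0,.006,.012): print(z,cv2.minEnclosingCircle(cast('wrist',c,z,s)[:,:2].astype(np.float32)))
to([.6408,-.24,.05])
E
```

```text
0 ((0.6424343585968018, -0.23679132759571075), 0.03435737267136574)
0.006 ((0.6412196159362793, -0.23705261945724487), 0.03380853682756424)
0.012 ((0.6400050520896912, -0.23731398582458496), 0.03325951471924782)
shift mm [  1.2  -2.8 180.5] turn deg [ 0.01  0.05 -0.05]
```

Emit:
{"name": "jog_arm", "arguments": {
  "motion": [
    [[0,0.0015,0.04],[0,0,0],0.1],
    [[0,0.0015,0.085],[0,0,0],0.12],
    [[0,0.0015,0.13],[0,0,0],0.12],
    [[0,0.0015,0.17],[0,0,0],0.12],
    [[0,0.0015,0.195],[0,0,0],0.12]
  ]
}}

```text
time_s: 5.25
tcp_pos: [0.6389, -0.233, 0.0315]
orientation: [0.337, -3.12, -0.004]
force: [-0.2, 0.0, 0.5]
grip_width: 0.0751
```

Emit:
{"name": "jog_arm", "arguments": {
  "motion": [
    [[0,0,0.01],[0,0,0],0.12],
    [[0,0,0.018],[0,0,0],0.12],
    [[0,0,0.022],[0,0,0],0.12],
    [[0,0,0.022],[0,0,0],0.12],
    [[0,0,0.022],[0,0,0],0.12]
  ]
}}

```text
time_s: 5.75
tcp_pos: [0.6419, -0.2369, 0.0154]
orientation: [-0.332, 3.121, -0.003]
force: [-1.6, -1.2, 0.4]
grip_width: 0.075
```

```bash
python3 - <<'E'
from h import *
s=show()
p,d=cams.camera('wrist'); q,_=cams.camera('side'); 
cv2.imwrite('pics/w2.png',np.hstack([cv2.resize(p,(400,300)),cv2.resize(q[260:400,310:497],(400,300))])[:,:,::-1])
E
```

```text
t 5.75 tcp [ 0.6419 -0.2369  0.0154] stk mm [  30.9 -408.6   15.4] F [-1.64 -1.21  0.44] w 0.07500049003471607
```

View pics/w2.png

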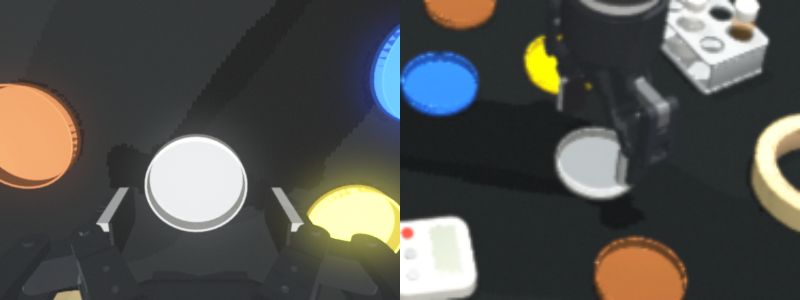

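Emit:
{"name": "jog_arm", "arguments": {
  "motion": [
    [[0,0,0.004],[0,0,0],0.12],
    [[0,0,0.008],[0,0,0],0.12],
    [[0,0,0.011],[0,0,0],0.12],
    [[0,0,0.011],[0,0,0],0.12]
  ]
}}

```text
time_s: 6.25
tcp_pos: [0.6398, -0.2361, 0.0011]
orientation: [0.332, -3.122, -0.002]
force: [0.3, 0.1, 0.2]
grip_width: 0.0754
```

Emit:
{"name": "jog_arm", "arguments": {
  "motion": [
    [[0,0,0.002],[0,0,0],0.12],
    [[0,0,0.004],[0,0,0],0.12],
    [[0,0,0.004],[0,0,0],0.12]
  ]
}}

```text
time_s: 6.55
tcp_pos: [0.6403, -0.2362, -0.0021]
orientation: [0.333, -3.123, -0.001]
force: [-0.9, -0.7, -0.1]
grip_width: 0.0752
```

Emit:
{"name": "jog_arm", "arguments": {
  "motion": [
    [[0,0,0.002],[0,0,0],0.12],
    [[0,0,0.003],[0,0,0],0.12],
    [[0,0,0.003],[0,0,0],0.12]
  ]
}}

```text
time_s: 6.85
tcp_pos: [0.6404, -0.2363, -0.0049]
orientation: [0.333, -3.124, -0.0]
force: [-0.5, 0.6, -1.1]
grip_width: 0.0751
```

```bash
python3 - <<'E'
from h import *
s=show(); show()
E
```

```text
t 6.85 tcp [ 0.6404 -0.2363 -0.0049] stk mm [  29.7 -407.6   -4.9] F [-0.53  0.55 -1.08] w 0.07512634200985115
t 6.85 tcp [ 0.6404 -0.2363 -0.0049] stk mm [  29.7 -407.6   -4.9] F [-0.53  0.55 -1.08] w 0.07512634200985115
```

Emit:
{"name": "jog_arm", "arguments": {
  "motion": [
    [[0,0,0],[0,0,0],0.2],
    [[0,0,0],[0,0,0],0.3],
    [[0,0,0],[0,0,0],0.4],
    [[0,0,0],[0,0,0],0.4],
    [[0,0,0],[0,0,0],0.4]
  ],
  "newtons": 25
}}

```text
time_s: 7.35
tcp_pos: [0.641, -0.2366, -0.0041]
orientation: [-0.333, 3.123, -0.001]
force: [-0.3, 0.4, 2.3]
grip_width: 0.0617
```

```bash
python3 - <<'E'
from h import *
s=show()
E
```

```text
t 7.35 tcp [ 0.641  -0.2366 -0.0041] stk mm [  30.2 -408.    -4.1] F [-0.25  0.4   2.29] w 0.0617424709499215
```

Emit:
{"name": "jog_arm", "arguments": {
  "motion": [
    [[0,0,-0.005],[0,0,0],0.4],
    [[0,0,-0.02],[0,0,0],0.4],
    [[0,0,-0.04],[0,0,0],0.4],
    [[0,0,-0.04],[0,0,0],0.4],
    [[0,0,-0.04],[0,0,0],0.4]
  ]
}}

```text
time_s: 7.85
tcp_pos: [0.6414, -0.2367, 0.0366]
orientation: [-0.332, 3.122, -0.002]
force: [0.1, -0.2, -0.8]
grip_width: 0.0615
```

```bash
python3 - <<'E'
from h import *
s=show()
p,d=cams.camera('wrist'); q,_=cams.camera('side'); np.savez('w3.npz',p=p,d=d)
cv2.imwrite('pics/w3.png',np.hstack([cv2.resize(p,(400,300)),cv2.resize(q[260:400,310:497],(400,300))])[:,:,::-1])
E
```

```text
t 7.85 tcp [ 0.6414 -0.2367  0.0366] stk mm [  30.5 -408.3   36.6] F [ 0.05 -0.19 -0.8 ] w 0.06150631320418839
```

View pics/w3.png

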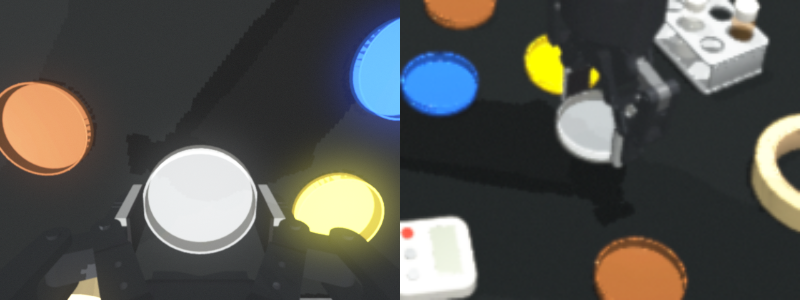

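```bash
python3 - <<'E'
from h import *
s=ctrl.read_state(); p=np.load('w3.npz')['p']
x0,y0,x1,y1=226,225,416,410
m=((p.min(2)>120))[y0:y1,x0:x1].astype(np.uint8)
m=cv2.morphologyEx(m,cv2.MORPH_OPEN,np.ones((5,5)))
c=max(cv2.findContours(m,0,1)[0],key=cv2.contourArea)[:,0]+[x0,y0]
print(cv2.fitEllipse(c), cv2.boundingRect(c))
B=Ro.from_rotvec(s['orientation'])
for dz in (.0045,.0165):
    z=s['tcp_pos'][2]+dz; (cx,cy),r=cv2.minEnclosingCircle(cast('wrist',c,z,s)[:,:2].astype(np.float32))
    print(dz,cx,cy,r,'tool mm',B.inv().apply(np.array([cx,cy,z])-s['tcp_pos'])*1e3)
to(s2w(-.015,0,.2))
E
```

```text
((319.96173095703125, 320.5645446777344), (172.58128356933594, 183.41021728515625), 88.52305603027344) (229, 234, 183, 173)
0.0045 0.6439060568809509 -0.23448185622692108 0.036706503480672836 tool mm [-4.15034878  0.76742118 -4.50395053]
0.0165 0.6371769309043884 -0.23599834740161896 0.03355858474969864 tool mm [  2.76058217   0.71212577 -16.49631718]
shift mm [  45.1  407.5 -165.1] turn deg [ 0.05 -0.06 -0.09]
```

Emit:
{"name": "jog_arm", "arguments": {
  "motion": [
    [[0,0.01,-0.045],[0,0,0],0.4],
    [[0.005,0.05,-0.09],[0,0,0],0.4],
    [[0.01,0.09,-0.13],[0,0,0],0.4],
    [[0.016,0.135,-0.15],[0,0,0],0.4],
    [[0.022,0.18,-0.15],[0,0,0],0.4]
  ]
}}

```text
time_s: 8.45
tcp_pos: [0.5855, -0.0739, 0.1872]
orientation: [-0.329, 3.119, -0.003]
force: [1.2, 1.1, 0.1]
grip_width: 0.0621
```

Emit:
{"name": "jog_arm", "arguments": {
  "motion": [
    [[0.005,0.045,0],[0,0,0],0.4],
    [[0.01,0.09,0],[0,0,0],0.4],
    [[0.015,0.135,0],[0,0,0],0.4],
    [[0.02,0.18,0],[0,0,0],0.4],
    [[0.025,0.215,0],[0,0,0],0.4]
  ]
}}

```text
time_s: 8.95
tcp_pos: [0.5129, 0.1329, 0.1828]
orientation: [0.334, -3.122, -0.001]
force: [1.0, -0.2, -0.4]
grip_width: 0.0616
```

Emit:
{"name": "jog_arm", "arguments": {
  "motion": [
    [[0,0.01,0],[0,0,0],0.4],
    [[0,0.0125,0],[0,0,0],0.4],
    [[0,0.0125,0],[0,0,0],0.4],
    [[0,0.0125,0],[0,0,0],0.4]
  ]
}}

```text
time_s: 9.35
tcp_pos: [0.5125, 0.1417, 0.1836]
orientation: [0.33, -3.124, 0.001]
force: [0.4, 0.1, 0.0]
grip_width: 0.0619
```

```bash
python3 - <<'E'
from h import *
s=show()
to(s2w(-.018,0,.115))
for z in (.055,.065,.075,.085,.095): print(z,proj('side',[s2w(0,0,z),s2w(-.032,0,z),s2w(0,-.032,z)]).round(1).tolist())
p,d=cams.camera('wrist'); q,_=cams.camera('side'); np.savez('w4.npz',p=p,d=d)
cv2.imwrite('pics/w4.png',np.hstack([cv2.resize(p,(400,300)),cv2.resize(q[100:240,220:407],(400,300))])[:,:,::-1])
E
```

```text
t 9.35 tcp [0.5125 0.1417 0.1836] stk mm [-15.2 -11.1 183.6] F [0.43 0.14 0.04] w 0.061881622803750404
shift mm [ 2.7 11.1 68.6] turn deg [-0.03 -0.04 -0.18]
0.055 [[285.3, 191.4], [271.4, 195.4], [291.4, 199.1]]
0.065 [[285.0, 187.5], [271.1, 191.5], [291.2, 195.2]]
0.075 [[284.8, 183.6], [270.8, 187.6], [291.0, 191.3]]
0.085 [[284.5, 179.6], [270.4, 183.7], [290.7, 187.3]]
0.095 [[284.2, 175.6], [270.1, 179.6], [290.5, 183.3]]
```

View pics/w4.png

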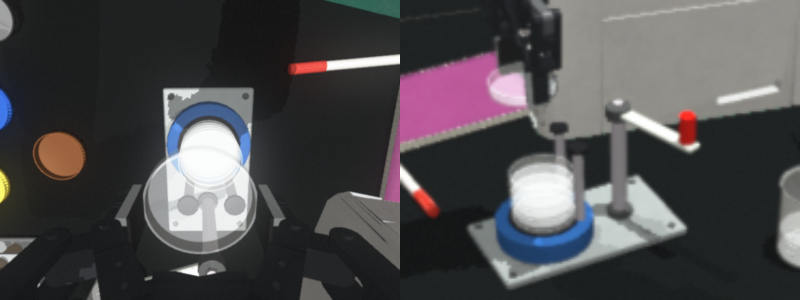

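Emit:
{"name": "jog_arm", "arguments": {
  "motion": [
    [[0.001,0.006,0],[0,0,0],0.4],
    [[0.003,0.011,0.02],[0,0,0],0.4],
    [[0.003,0.011,0.045],[0,0,0],0.4],
    [[0.003,0.011,0.068],[0,0,0],0.4],
    [[0.003,0.011,0.068],[0,0,0],0.4]
  ]
}}

```text
time_s: 9.95
tcp_pos: [0.5039, 0.1525, 0.1121]
orientation: [0.331, -3.116, 0.001]
force: [-1.8, -0.3, -0.2]
grip_width: 0.0625
```

Emit:
{"name": "jog_arm", "arguments": {
  "motion": [
    [[0,0,0.003],[0,0,0],0.4],
    [[0,0,0.006],[0,0,0],0.4],
    [[0,0,0.009],[0,0,0],0.4],
    [[0,0,0.009],[0,0,0],0.4],
    [[0,0,0.009],[0,0,0],0.4]
  ]
}}

```text
time_s: 10.45
tcp_pos: [0.5072, 0.1532, 0.1077]
orientation: [-0.332, 3.123, 0.0]
force: [-0.3, -0.6, -0.7]
grip_width: 0.0619
```

Emit:
{"name": "jog_arm", "arguments": {
  "motion": [
    [[0,0,0.002],[0,0,0],0.4],
    [[0,0,0.004],[0,0,0],0.4],
    [[0,0,0.005],[0,0,0],0.4],
    [[0,0,0.005],[0,0,0],0.4],
    [[0,0,0.005],[0,0,0],0.4]
  ]
}}

```text
time_s: 10.95
tcp_pos: [0.5068, 0.1531, 0.1019]
orientation: [0.333, -3.124, 0.0]
force: [-1.0, -1.0, -1.4]
grip_width: 0.0624
```

```bash
python3 - <<'E'
from h import *
show(); print(ctrl.read_state()['torque'])
E
```

```text
t 10.95 tcp [0.5068 0.1531 0.1019] stk mm [-18.4   1.2 101.9] F [-0.96 -1.04 -1.37] w 0.06241305233392864
[-0.04728785 -0.01294483  0.00352397]
```

Emit:
{"name": "jog_arm", "arguments": {
  "motion": [
    [[0,0,0.003],[0,0,0],0.4],
    [[0,0,0.006],[0,0,0],0.4],
    [[0,0,0.009],[0,0,0],0.4],
    [[0,0,0.009],[0,0,0],0.4],
    [[0,0,0.009],[0,0,0],0.4]
  ]
}}

```text
time_s: 11.45
tcp_pos: [0.5067, 0.1531, 0.0928]
orientation: [0.333, -3.123, 0.0]
force: [0.2, 0.1, -0.1]
grip_width: 0.0623
```

Emit:
{"name": "jog_arm", "arguments": {
  "motion": [
    [[0,0,0.001],[0,0,0],0.4],
    [[0,0,0.002],[0,0,0],0.4],
    [[0,0,0.002],[0,0,0],0.4]
  ]
}}

```text
time_s: 11.75
tcp_pos: [0.5068, 0.1531, 0.0909]
orientation: [0.333, -3.124, 0.0]
force: [-0.2, -0.1, -0.8]
grip_width: 0.062
```

Emit:
{"name": "jog_arm", "arguments": {
  "motion": [
    [[0,0,0.001],[0,0,0],0.4],
    [[0,0,0.0015],[0,0,0],0.4],
    [[0,0,0.0015],[0,0,0],0.4]
  ]
}}

```text
time_s: 12.05
tcp_pos: [0.5068, 0.1531, 0.0894]
orientation: [0.333, -3.124, 0.0]
force: [0.3, -0.5, 0.9]
grip_width: 0.0619
```

```bash
python3 -c "
from h import *
show();print(ctrl.read_state()['torque'])"
```

```text
t 12.05 tcp [0.5068 0.1531 0.0894] stk mm [-18.4   1.2  89.4] F [ 0.31 -0.46  0.91] w 0.06194924890683328
[-0.05631486  0.00836171  0.01407581]
```

Emit:
{"name": "jog_arm", "arguments": {
  "motion": [
    [[0,0,0.001],[0,0,0],0.4],
    [[0,0,0.0015],[0,0,0],0.4],
    [[0,0,0.0015],[0,0,0],0.4]
  ]
}}

```text
time_s: 12.35
tcp_pos: [0.5067, 0.1531, 0.0879]
orientation: [0.333, -3.124, 0.0]
force: [0.1, 1.3, -0.5]
grip_width: 0.0618
```

Emit:
{"name": "jog_arm", "arguments": {
  "motion": [
    [[0,0,0],[0,0,0],0.4]
  ]
}}

```text
time_s: 12.45
tcp_pos: [0.5068, 0.1531, 0.088]
orientation: [0.333, -3.124, -0.0]
force: [-0.2, 1.3, -1.0]
grip_width: 0.0618
```

Emit:
{"name": "jog_arm", "arguments": {
  "motion": [
    [[0,0,0.001],[0,0,0],0.4],
    [[0,0,0.0015],[0,0,0],0.4],
    [[0,0,0.0015],[0,0,0],0.4]
  ]
}}

```text
time_s: 12.75
tcp_pos: [0.5067, 0.1531, 0.0864]
orientation: [0.333, -3.124, 0.0]
force: [-0.9, -0.1, -0.1]
grip_width: 0.0619
```

Emit:
{"name": "jog_arm", "arguments": {
  "motion": [
    [[0,0,0],[0,0,0],0.4]
  ]
}}

```text
time_s: 12.85
tcp_pos: [0.5068, 0.1531, 0.0865]
orientation: [0.333, -3.124, -0.0]
force: [-0.6, 0.5, -0.2]
grip_width: 0.0622
```

Emit:
{"name": "jog_arm", "arguments": {
  "motion": [
    [[0,0,0.001],[0,0,0],0.4],
    [[0,0,0.0015],[0,0,0],0.4],
    [[0,0,0.0015],[0,0,0],0.4]
  ]
}}

```text
time_s: 13.15
tcp_pos: [0.5067, 0.1531, 0.0849]
orientation: [0.333, -3.124, 0.0]
force: [-0.2, 0.3, -1.4]
grip_width: 0.0617
```

Emit:
{"name": "jog_arm", "arguments": {
  "motion": [
    [[0,0,0],[0,0,0],0.4]
  ]
}}

```text
time_s: 13.25
tcp_pos: [0.5068, 0.1531, 0.085]
orientation: [0.333, -3.124, 0.0]
force: [0.1, 0.9, -0.5]
grip_width: 0.0622
```

Emit:
{"name": "jog_arm", "arguments": {
  "motion": [
    [[0,0,0.001],[0,0,0],0.4],
    [[0,0,0.0015],[0,0,0],0.4],
    [[0,0,0.0015],[0,0,0],0.4]
  ]
}}

```text
time_s: 13.55
tcp_pos: [0.5068, 0.1531, 0.0835]
orientation: [0.333, -3.124, 0.0]
force: [-0.3, 0.1, -0.1]
grip_width: 0.0618
```

Emit:
{"name": "jog_arm", "arguments": {
  "motion": [
    [[0,0,0],[0,0,0],0.4]
  ]
}}

```text
time_s: 13.65
tcp_pos: [0.5068, 0.1531, 0.0835]
orientation: [0.333, -3.124, 0.0]
force: [-1.0, -0.4, 0.1]
grip_width: 0.0623
```

Emit:
{"name": "jog_arm", "arguments": {
  "motion": [
    [[0,0,0.001],[0,0,0],0.4],
    [[0,0,0.0015],[0,0,0],0.4],
    [[0,0,0.0015],[0,0,0],0.4]
  ]
}}

```text
time_s: 13.95
tcp_pos: [0.507, 0.1531, 0.0825]
orientation: [-0.333, 3.123, -0.0]
force: [-1.2, 0.1, 3.0]
grip_width: 0.062
```

Emit:
{"name": "jog_arm", "arguments": {
  "motion": [
    [[0,0,0],[0,0,0],0.4]
  ]
}}

```text
time_s: 14.05
tcp_pos: [0.507, 0.1531, 0.0824]
orientation: [-0.333, 3.123, -0.0]
force: [-1.3, 0.1, 3.3]
grip_width: 0.0622
```

Emit:
{"name": "jog_arm", "arguments": {
  "motion": [
    [[0,0,-0.0005],[0,0,0],0.4],
    [[0,0,-0.0005],[0,0,0],0.24],
    [[0,0,-0.0005],[0,0,0],0.18],
    [[0,0,-0.0005],[0,0,0],0.12],
    [[0,0,-0.0005],[0,0,0],0.06]
  ]
}}

```text
time_s: 14.55
tcp_pos: [0.5067, 0.1531, 0.0822]
orientation: [0.333, -3.123, -0.0]
force: [0.7, -0.3, 0.1]
grip_width: 0.0802
```

Emit:
{"name": "jog_arm", "arguments": {
  "motion": [
    [[0,0,-0.001],[0,0,0],0],
    [[0,0,-0.01],[0,0,0],0],
    [[0,0,-0.03],[0,0,0],0],
    [[0,0,-0.06],[0,0,0],0],
    [[0,0,-0.09],[0,0,0],0]
  ]
}}

```text
time_s: 15.05
tcp_pos: [0.5065, 0.153, 0.1738]
orientation: [0.333, -3.123, 0.0]
force: [1.3, -0.1, 0.1]
grip_width: 0.0853
```

Emit:
{"name": "jog_arm", "arguments": {
  "motion": [
    [[0.025,0,0],[0,0,0],0.3],
    [[0.055,-0.001,0],[0,0,0],0.6],
    [[0.082,-0.001,0],[0,0,0],1],
    [[0.082,-0.001,0],[0,0,0],1],
    [[0.082,-0.001,0],[0,0,0],1]
  ]
}}

```text
time_s: 15.55
tcp_pos: [0.4273, 0.1349, 0.1735]
orientation: [-0.332, 3.122, 0.0]
force: [0.3, -0.2, -0.3]
grip_width: 0.0122
```

```bash
python3 - <<'E'
from h import *
s=show()
p,d=cams.camera('wrist'); q,_=cams.camera('side'); np.savez('w5.npz',p=p,d=d,q=q)
cv2.imwrite('pics/w5.png',np.hstack([cv2.resize(p,(400,300)),cv2.resize(q[120:230,240:387],(400,300))])[:,:,::-1])
E
```

```text
t 15.55 tcp [0.4273 0.1349 0.1735] stk mm [-99.9   0.3 173.5] F [ 0.34 -0.24 -0.33] w 0.012226257275836637
```

View pics/w5.png

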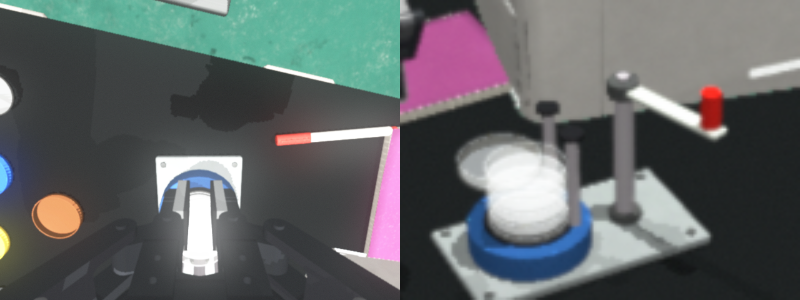

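Emit:
{"name": "jog_arm", "arguments": {
  "motion": [
    [[0,0,0.03],[0,0,0],1],
    [[0,0,0.06],[0,0,0],1],
    [[0,0,0.0815],[0,0,0],1],
    [[0,0,0.0815],[0,0,0],1],
    [[0,0,0.0815],[0,0,0],1]
  ]
}}

```text
time_s: 16.15
tcp_pos: [0.4272, 0.1349, 0.0912]
orientation: [0.332, -3.123, 0.0]
force: [-0.1, 0.1, -0.4]
grip_width: 0.0002
```

Emit:
{"name": "jog_arm", "arguments": {
  "motion": [
    [[-0.01,0,0],[0,0,0],1],
    [[-0.02,0,0],[0,0,0],1],
    [[-0.03,0,0],[0,0,0],1],
    [[-0.03,0,0],[0,0,0],1]
  ]
}}

```text
time_s: 16.55
tcp_pos: [0.4586, 0.1415, 0.092]
orientation: [-0.332, 3.121, 0.0]
force: [0.0, -0.6, 0.0]
grip_width: 0.0
```

```bash
python3 - <<'E'
from h import *
s=show()
to(s2w(-.048,0,.092))
E
```

```text
t 16.55 tcp [0.4586 0.1415 0.092 ] stk mm [-68.    0.1  92. ] F [ 0.01 -0.57  0.01] w 2.438690362288271e-05
shift mm [-20.   -0.1   0. ] turn deg [-0.01  0.15 -0.09]
```

Emit:
{"name": "jog_arm", "arguments": {
  "motion": [
    [[-0.004,0,0],[0,0,0],1],
    [[-0.008,0,0],[0,0,0],1],
    [[-0.012,0,0],[0,0,0],1],
    [[-0.016,0,0],[0,0,0],1],
    [[-0.02,0,0],[0,0,0],1]
  ]
}}

```text
time_s: 17.05
tcp_pos: [0.4759, 0.1454, 0.091]
orientation: [0.333, -3.124, 0.0]
force: [-1.3, 0.6, -0.5]
grip_width: -0.0003
```

Emit:
{"name": "jog_arm", "arguments": {
  "motion": [
    [[-0.001,0,0],[0,0,0],1],
    [[-0.002,0,0],[0,0,0],1],
    [[-0.003,0,0],[0,0,0],1],
    [[-0.003,0,0],[0,0,0],1]
  ]
}}

```text
time_s: 17.45
tcp_pos: [0.4787, 0.146, 0.091]
orientation: [-0.333, 3.124, 0.0]
force: [0.6, -0.0, 0.2]
grip_width: -0.0001
```

```bash
python3 - <<'E'
from h import *
s=show()
p,d=cams.camera('wrist'); q,_=cams.camera('side'); np.savez('w6.npz',p=p,d=d,q=q)
cv2.imwrite('pics/w6.png',np.hstack([cv2.resize(p,(400,300)),cv2.resize(q[120:230,240:387],(400,300))])[:,:,::-1])
E
```

```text
t 17.45 tcp [0.4787 0.146  0.091 ] stk mm [-47.3   0.3  91. ] F [ 0.59 -0.04  0.21] w -0.000127105563548279
```

View pics/w6.png

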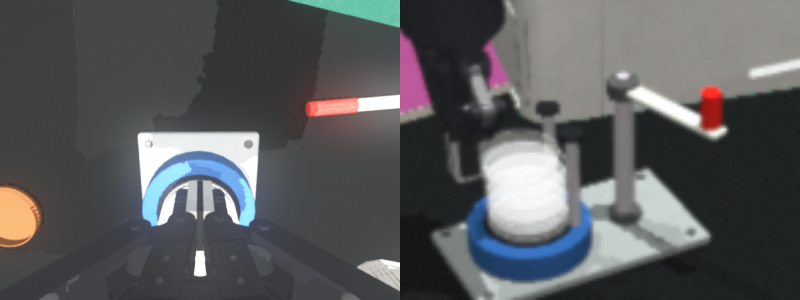

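Emit:
{"name": "jog_arm", "arguments": {
  "motion": [
    [[-0.001,0,0],[0,0,0],1],
    [[-0.002,0,0],[0,0,0],1],
    [[-0.002,0,0],[0,0,0],1]
  ]
}}

```text
time_s: 17.85
tcp_pos: [0.4808, 0.1464, 0.091]
orientation: [-0.333, 3.124, -0.0]
force: [-0.2, 0.2, 0.9]
grip_width: -0.0001
```

Emit:
{"name": "jog_arm", "arguments": {
  "motion": [
    [[-0.001,0,0],[0,0,0],1],
    [[-0.0015,0,0],[0,0,0],1],
    [[-0.0015,0,0],[0,0,0],1]
  ]
}}

```text
time_s: 18.15
tcp_pos: [0.4822, 0.1467, 0.0911]
orientation: [-0.333, 3.124, 0.0]
force: [-0.8, 0.8, -0.8]
grip_width: -0.0002
```

Emit:
{"name": "jog_arm", "arguments": {
  "motion": [
    [[-0.001,0,0],[0,0,0],1],
    [[-0.0015,0,0],[0,0,0],1],
    [[-0.0015,0,0],[0,0,0],1]
  ]
}}

```text
time_s: 18.45
tcp_pos: [0.4836, 0.147, 0.091]
orientation: [0.333, -3.124, 0.0]
force: [0.3, -1.1, -0.1]
grip_width: 0.0002
```

Emit:
{"name": "jog_arm", "arguments": {
  "motion": [
    [[-0.001,0,0],[0,0,0],1],
    [[-0.001,0,0],[0,0,0],1]
  ]
}}

```text
time_s: 18.65
tcp_pos: [0.4839, 0.1471, 0.0909]
orientation: [0.332, -3.122, 0.001]
force: [-3.0, -0.6, 1.0]
grip_width: -0.0001
```

Emit:
{"name": "jog_arm", "arguments": {
  "motion": [
    [[-0.001,0,0],[0,0,0],1],
    [[-0.001,0,0],[0,0,0],1],
    [[-0.001,0,0],[0,0,0],1]
  ]
}}

```text
time_s: 18.95
tcp_pos: [0.4841, 0.147, 0.0906]
orientation: [0.332, -3.121, 0.001]
force: [-5.0, -0.9, 2.8]
grip_width: 0.0001
```

```bash
python3 -c "
from h import *
show()"
```

```text
t 18.95 tcp [0.4841 0.147  0.0906] stk mm [-41.9   0.1  90.6] F [-5.04 -0.94  2.8 ] w 6.771708034628384e-05
```

Emit:
{"name": "jog_arm", "arguments": {
  "motion": [
    [[0.01,0,0],[0,0,0],1],
    [[0.03,0,0],[0,0,0],1],
    [[0.03,0,-0.04],[0,0,0],1],
    [[0.03,0,-0.08],[0,0,0],1],
    [[0.03,0,-0.11],[0,0,0],1]
  ]
}}

```text
time_s: 19.45
tcp_pos: [0.4563, 0.1413, 0.2028]
orientation: [-0.332, 3.121, 0.001]
force: [1.2, 0.6, 1.1]
grip_width: 0.0002
```

Emit:
{"name": "jog_arm", "arguments": {
  "motion": [
    [[-0.04,-0.014,0],[0,0,0],1],
    [[-0.085,-0.028,0],[0,0,0],1],
    [[-0.13,-0.042,0],[0,0,0],1],
    [[-0.175,-0.056,0],[0,0,0],1],
    [[-0.213,-0.07,0],[0,0,0],1]
  ]
}}

```text
time_s: 19.95
tcp_pos: [0.6817, 0.1175, 0.2009]
orientation: [-0.332, 3.121, 0.001]
force: [0.8, -0.5, -0.4]
grip_width: -0.0003
```

Emit:
{"name": "jog_arm", "arguments": {
  "motion": [
    [[0,0,0],[0,0,0],1],
    [[0,0,0],[0,0,0],1]
  ]
}}

```text
time_s: 20.15
tcp_pos: [0.6795, 0.1173, 0.1986]
orientation: [0.331, -3.121, -0.001]
force: [0.7, 0.4, 0.0]
grip_width: 0.0001
```

```bash
python3 - <<'E'
from h import *
s=show()
to(s2w(.142,-.070,.144))
E
```

```text
t 20.15 tcp [0.6795 0.1173 0.1986] stk mm [142.9 -70.3 198.6] F [0.65 0.43 0.02] w 0.00010030390048937071
shift mm [ 0.7  0.3 54.6] turn deg [ 0.05 -0.16 -0.12]
```

Emit:
{"name": "jog_arm", "arguments": {
  "motion": [
    [[0,0,0.03],[0,0,0],1],
    [[0,0,0.054],[0,0,0],1],
    [[0,0,0.054],[0,0,0],1],
    [[0,0,0.054],[0,0,0],1]
  ]
}}

```text
time_s: 20.55
tcp_pos: [0.678, 0.118, 0.1485]
orientation: [-0.334, 3.123, 0.0]
force: [0.8, -0.1, 0.1]
grip_width: -0.0004
```

Emit:
{"name": "jog_arm", "arguments": {
  "motion": [
    [[0.012,-0.0074,0],[0,0,0],1],
    [[0.024,-0.0133,0],[0,0,0],1],
    [[0.037,-0.0173,0],[0,0,0],1],
    [[0.0503,-0.0194,0],[0,0,0],1],
    [[0.0638,-0.0195,0],[0,0,0],1]
  ]
}}

```text
time_s: 21.05
tcp_pos: [0.6222, 0.0856, 0.1511]
orientation: [-0.332, 3.116, 0.001]
force: [1.4, 1.2, 1.0]
grip_width: 0.0002
```

Emit:
{"name": "jog_arm", "arguments": {
  "motion": [
    [[0.0133,0.002,0],[0,0,0],1],
    [[0.0262,0.0059,0],[0,0,0],1],
    [[0.0384,0.0117,0],[0,0,0],1],
    [[0.0495,0.0193,0],[0,0,0],1],
    [[0.0595,0.0285,0],[0,0,0],1]
  ]
}}

```text
time_s: 21.55
tcp_pos: [0.5592, 0.1015, 0.1515]
orientation: [-0.331, 3.113, 0.002]
force: [6.1, 3.8, -0.9]
grip_width: -0.0001
```

Emit:
{"name": "jog_arm", "arguments": {
  "motion": [
    [[0.0084,0.0105,0],[0,0,0],1],
    [[0.0151,0.0222,0],[0,0,0],1],
    [[0.0186,0.0304,0],[0,0,0],1],
    [[0.0186,0.0304,0],[0,0,0],1]
  ]
}}

```text
time_s: 21.95
tcp_pos: [0.5316, 0.1272, 0.1487]
orientation: [-0.335, 3.122, 0.0]
force: [0.5, -0.3, 0.5]
grip_width: -0.0001
```

```bash
python3 - <<'E'
from h import *
s=show()
q,_=cams.camera('side')
cv2.imwrite('pics/s7.png',cv2.resize(q[100:240,220:407],(560,420))[:,:,::-1])
E
```

```text
t 21.95 tcp [0.5316 0.1272 0.1487] stk mm [  0.4 -29.4 148.7] F [ 0.5  -0.29  0.49] w -6.979777460024415e-05
```

Emit:
{"name": "jog_arm", "arguments": {
  "motion": [
    [[0.001,0.002,0],[0,0,0],1],
    [[0.0015,0.004,0],[0,0,0],1],
    [[0.0015,0.006,0],[0,0,0],1],
    [[0.0015,0.006,0],[0,0,0],1]
  ]
}}

```text
time_s: 22.4
tcp_pos: [0.5292, 0.1317, 0.1467]
orientation: [0.332, -3.123, 0.0]
force: [0.1, -0.1, -0.6]
grip_width: 0.0002
```

```bash
python3 - <<'E'
from h import *
s=show()
q,_=cams.camera('side')
hsv=cv2.cvtColor(q,cv2.COLOR_RGB2HSV); m=((hsv[...,0]<8)|(hsv[...,0]>172))&(hsv[...,1]>150)&(hsv[...,2]>90)
m[:130]=0;m[190:]=0;m[:,:250]=0;m[:,380:]=0
ys,xs=np.nonzero(m);print(len(xs),xs.mean(),ys.mean(),w2s(cast('side',[xs.mean(),ys.mean()],.15)[0]))
print(proj('side',[s2w(.085-.09*np.cos(t),-.09*np.sin(t),.15) for t in (0,.1,.2)]))
E
```

```text
t 22.4 tcp [0.5292 0.1317 0.1467] stk mm [ -1.  -24.5 146.7] F [ 0.05 -0.15 -0.57] w 0.00019644934642430237
39 280.1025641025641 155.69230769230768 [-0.00908038 -0.00745539  0.15      ]
[[280.4928528  153.49335954]
 [282.46829841 155.48743096]
 [284.85646244 157.37199715]]
```

Emit:
{"name": "jog_arm", "arguments": {
  "motion": [
    [[0.0005,0.002,0],[0,0,0],1],
    [[0.0005,0.004,0],[0,0,0],1],
    [[0.0005,0.004,0],[0,0,0],1]
  ]
}}

```text
time_s: 22.75
tcp_pos: [0.5286, 0.1337, 0.1469]
orientation: [-0.331, 3.124, -0.007]
force: [1.3, -5.3, 0.4]
grip_width: 0.0001
```

Emit:
{"name": "jog_arm", "arguments": {
  "motion": [
    [[0,0.0015,0],[0,0,0],1],
    [[0,0.002,0],[0,0,0],1],
    [[0,0.002,0],[0,0,0],1]
  ]
}}

```text
time_s: 23.05
tcp_pos: [0.5286, 0.1339, 0.1469]
orientation: [-0.329, 3.124, -0.013]
force: [2.7, -9.0, 0.5]
grip_width: -0.0001
```

At the stop: the force rises with no motion. I'll back off, rise clear and check from the cameras.

Emit:
{"name": "jog_arm", "arguments": {
  "motion": [
    [[0,-0.015,0],[0,0,0],1],
    [[0,-0.03,0],[0,0,0],1],
    [[0,-0.03,-0.04],[0,0,0],1],
    [[0,-0.07,-0.08],[0,0,0],1],
    [[0,-0.11,-0.09],[0,0,0],1]
  ]
}}

```text
time_s: 23.55
tcp_pos: [0.5522, 0.0302, 0.2412]
orientation: [-0.337, 3.117, 0.001]
force: [1.1, -0.9, 0.1]
grip_width: 0.0003
```

Emit:
{"name": "jog_arm", "arguments": {
  "motion": [
    [[0,-0.045,0],[0,0,0],1],
    [[0,-0.09,0],[0,0,0],1],
    [[0,-0.09,0],[0,0,0],1]
  ]
}}

```text
time_s: 23.85
tcp_pos: [0.5706, -0.0638, 0.2365]
orientation: [-0.321, 3.125, -0.002]
force: [0.5, 0.5, -0.9]
grip_width: 0.0001
```

```bash
python3 - <<'E'
from h import *
s=show()
for n in ('top','side'):
    q,_=cams.camera(n); np.savez(n+'9.npz',p=q); o=np.load(n+'0.npz')['p']
    hsv=cv2.cvtColor(q,cv2.COLOR_RGB2HSV); m=((hsv[...,0]<8)|(hsv[...,0]>172))&(hsv[...,1]>150)&(hsv[...,2]>90)
    x0,y0,x1,y1=(160,180,240,295) if n=='top' else (250,130,380,190)
    ys,xs=np.nonzero(m[y0:y1,x0:x1]); k=w2s(cast(n,[xs.mean()+x0,ys.mean()+y0],.16 if n=='top' else .15)[0])
    print(n,'knob',len(xs),k.round(4),'theta',np.arctan2(-k[1],.085-k[0]))
    # bystanders: change between first and last pictures
    for nm,b in {'top':{'timer':(395,250,435,290),'beaker':(312,275,348,310)},'side':{'timer':(298,358,350,405),'beaker':(248,268,290,320)}}[n].items():
        print(nm,'mean abs diff',np.abs(q[b[1]:b[3],b[0]:b[2]].astype(int)-o[b[1]:b[3],b[0]:b[2]]).mean().round(2))
# dish silhouette in side view: bright low-saturation left/right extents per row against expected home dish
q=np.load('side9.npz')['p']; g=q[150:215,255:310].max(2)
L=[(150+i,255+np.nonzero(r>95)[0].min(),255+np.nonzero(r>95)[0].max()) for i,r in enumerate(g) if (r>95).any()]
print(L[::3])
a=np.linspace(0,2*np.pi,90)
for z in (.076,.088,.1): e=proj('side',[s2w(.032*np.cos(t),.032*np.sin(t),z) for t in a]); print(z,e.min(0).round(1),e.max(0).round(1))
E
```

```text
t 23.85 tcp [ 0.5706 -0.0638  0.2365] stk mm [  -2.  -224.2  236.5] F [ 0.54  0.54 -0.89] w 9.80914246279105e-05
top knob 62 [-0.0055 -0.0011  0.16  ] theta 0.01189396217842277
timer mean abs diff 2.16
beaker mean abs diff 3.87
side knob 102 [-0.0042 -0.0024  0.15  ] theta 0.02669843832913171
timer mean abs diff 3.22
beaker mean abs diff 4.92
[(150, np.int64(255), np.int64(309)), (153, np.int64(255), np.int64(309)), (156, np.int64(255), np.int64(309)), (159, np.int64(255), np.int64(309)), (162, np.int64(277), np.int64(309)), (165, np.int64(279), np.int64(296)), (168, np.int64(277), np.int64(296)), (171, np.int64(272), np.int64(298)), (174, np.int64(271), np.int64(304)), (177, np.int64(270), np.int64(305)), (180, np.int64(270), np.int64(305)), (183, np.int64(271), np.int64(305)), (186, np.int64(271), np.int64(305)), (189, np.int64(271), np.int64(309)), (192, np.int64(270), np.int64(309)), (195, np.int64(267), np.int64(309)), (198, np.int64(265), np.int64(309)), (201, np.int64(263), np.int64(309)), (204, np.int64(255), np.int64(309)), (207, np.int64(255), np.int64(309)), (210, np.int64(255), np.int64(309)), (213, np.int64(256), np.int64(309))]
0.076 [269.6 174.8] [299.9 191.9]
0.088 [269.2 170.1] [299.7 187.1]
0.1 [268.7 165.4] [299.5 182.2]
```

```bash
python3 -c "
from rig import ctrl
print(ctrl.finish_job())"
```

```text
the job is handed in; nothing more can be done
None
```

I put the dish away on the stacker and handed the job in at about 24 s of robot time.

- **Keeper aside:** I pushed it to its far stop; the top camera read 1.899 rad.
- **Lowering:** I lowered the dish onto the pile about 18 mm in front of home, in 1.5 mm steps. Contact came at about 3 N, with the pile top about 87–88 mm up, and only then did I let go.
- **Sliding home:** I pushed the dish back until about 5 N built up with no further motion. The force ran straight along the stacker's x axis, as it should against both posts. In the side view, the dish's left edge lines up with the pile's to about 1 px.
- **Keeper back:** I swung it back to its stop, where 9 N gave no further motion. The cameras then read 0.01 rad (top) and 0.03 rad (side).
- **Timer and beaker:** the start and end pictures of both nearly match, so neither appears to have moved.

Two checks were limited. The last picture I tried to view was refused by the 12-picture limit, so the final checks were numeric only. While held, the jaw opening read 62 mm on the 64 mm dish, but the dish stayed firmly held and looked centred between the pads.

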